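# Lay a resin soil block on the scanner bed

### The arm

A 6-joint arm with a two-finger parallel gripper is mounted at the origin on the work surface. World frame = base frame: x ahead of the robot, y to its left, z up, the work surface at z = 0. Lengths are in m, angles in rad, forces in N, time in s.
With the tool pointing down it reaches from about 0.4 to 0.825 m from the base axis. Payload 7 kg.
Tool frame: the origin (TCP) lies between the finger pads; the fingertips stand 8 mm ahead of it and the grasp point (between the pads) lies 11 mm behind it (arm.finger_overhang is the distance from the TCP to the fingertips, in m); z points along the fingers, y is the line along which they close (so a half turn about z gives the same grasp; the last joint's range is limited). The gripper opens to 88 mm and grips with 3 to 60 N. Pads are 19 mm wide; open, the fingers measure 130 mm over their backs; the gripper's body (78 mm by 193 mm) begins 47 mm behind the grasp point.
Start: joints at [-0.902, 0.359, 0.012, 0, -1.224, -0.288], TCP at [0.251, -0.627, 0.206] pointing down, gripper open.
Joint ranges: [-3.07, 3.07], [-1.43, 2.12], [-1.02, 1.25], [-3.03, 1.67], [-3.05, -0], [-3.03, 3.03]. Speed limits (rad/s): [2.39, 2.39, 3.01, 3.14, 3.14, 3.14].

### API

Orientations are given as [roll, pitch, yaw] about the fixed x, y, z axes, in that order (R = Rz(yaw) Ry(pitch) Rx(roll)).
In Python, from station import arm gives the robot as it stands.
- The arm moves only by the tool move_arm, never from a script. Its argument "rows" is text: rows parted by semicolons, each of 7 numbers parted by spaces: the turn, a rotation vector about the tool's x, y, z in degrees, then the shift along the tool's x, y, z in m, then the finger opening in m, from 0 to 0.0876. A call has 1 to 8 rows; each row shifts and turns the commanded pose from where the row before left it, along the tool's axes as they then stand; what a row does not reach is not made up. A row lasts 1/8 s, in which the tool goes at most 62.5 mm and 10.7 degrees, less where a joint would pass 70% of its speed; a pose out of reach is approached as far as the arm can. A call is refused whole if a number of a shift passes 0.0625 or a number of a turn 10.7, either way. A call with a gripper value outside its range is refused whole. The fingers move at their own pace and stop on an object; "squeeze" is the grip in N (left out, the last holds). Time passes only in rows, so rows that do not move let the fingers close. It gives the time, the measured TCP pose, the force, the opening and the grip force at its end, in the units of the state.
- arm.get_state(): the state, without advancing time (a new reading comes with each control period).
- arm.grab_frame(name): name is "scene" or "top"; returns (picture, depth): 420x560x3 uint8, blue, green, red; 420x560 float32, m along the optical axis (not along the pixel's ray), 0 where there is no reading.
- arm.camera_model(name): a dict with "mtx" (3x3 intrinsics, pixels), "k1" (the pictures are not rectified: a ray, as slopes to the right and down, at radius r is drawn at 1 + k1 r^2 times it, then the intrinsics apply), "camera_from_world" (4x4, takes a point from world to camera coordinates). Camera axes: x right, y down, z forward; pixel columns grow to the right and rows downward; lengths in m; the calibration is good to about 2 mm. A picture is of the moment at which its call begins. camera_model takes no time and is no camera call.
- arm.job_done(): hands the job in; it is judged then, once.
The state is a dict: "t": time; "q": joint angles; "qd": joint speeds; "joint_efforts": joint torques, N m; "eef_pos": TCP position; "ee_rot": TCP orientation; "force": force on the tool from outside, world axes, zero at the start; "moment": the same for the moment, N m; "width": finger opening in m; "gripper_force": force on a finger pad.
Only numpy, scipy, OpenCV 4.12 (cv2) and the standard library are available. Lean on these libraries where they do the work, as an engineer would, in place of code of your own. Each camera call takes 0.05 s, during which the arm holds its last target. There are 200 camera calls.

### The job

Slide the white scanner bridge by its blue tab all the way back to the far end of its travel, then push the brown soil block, standing, up to the front edge of the scanner bed and push it high so that it tips over that low edge and lies on its side on the bed. Push the lying block fully home against the black fence, then bring the bridge back so that it is centred over the block, level with the green marks, and let go. Push the block rather than lifting it, and leave the pale block and all the other things where they are.

Things in the scene. Friction and masses are not known exactly. Their poses are not given: they have to be found in the camera images.
- bed: Fixed aluminium scanner bed on the bench, 240 long (x), 150 wide (y), 14 mm thick. Origin: at bench height, middle of the front edge (thin yellow line), where blocks are loaded; this vertical 14 mm edge is the low stop. x: loading direction, from the front edge along the bed, roughly towards the robot's left (+y), up to 0.3 rad either way; z up.
- fence (a point): Black fence across the bed, 110 mm wide, 22 mm high above the plate, 12 mm thick. The point is in the middle of its near face, at bed x = 170, 25 mm above the bench.
- marks (a point): Point on the bed's centre line midway between two short green lines on the plate, at bed x = 115 mm, plate height: the middle of a block pushed home.
- bridge (a joint): Slide of the white bridge along the bed's x, m. Its middle is at bed x = 0.030 + value: 0 nearest the front edge, 0.17 at the far stop beyond the fence, 0.085 level with the green marks. Friction about 2 N plus 8 N per m/s; it stays where left. Bridge 36 mm thick along x, 186 wide; legs outside the bed, crossbar at heights 74 to 94 mm: a lying block passes under it, a standing one does not.
- bridge_tab (a point): Middle of the blue tab on top of the bridge's crossbar, 111 mm above the bench on the bed's centre line. The tab is 14 mm along the bed's x, 30 mm along its y, and spans heights 94 to 128 mm; push it or pinch it from above.
- block: Brown resin-cast soil block with orange top, 48 x 48 x 110 mm, about 0.38 kg (0.7 to 1.3 times), loose. Starts standing on the bench 40 to 120 mm in front of the bed's front edge, up to 30 mm off its centre line, turned up to 0.25 rad. Origin: centre of its foot; z runs from foot to orange end, x and y are square to its sides.
- block_mid (a point): Centre of the brown block, 55 mm from either end.
- block_top (a point): Centre of the brown block's orange end face, 110 mm from its foot.
- pale_block: Pale grey block with a green top, the same size as the brown one, standing beside the bed on the side nearer the robot; leave it standing. Origin: centre of its foot.
- tub_a: White open paper tub, 90 mm wide, 100 mm high; bystander. Origin: centre of its base.
- tub_b: White open paper tub, 90 mm wide, 100 mm high; bystander. Origin: centre of its base.
- wash_bottle: White plastic bottle with a blue band, 66 mm wide, 170 mm high; bystander. Origin: centre of its base.
- jar: Clear jar with a blue cap, 60 mm wide, 80 mm high; bystander. Origin: centre of its base.
- tin: Flat round steel tin, 70 mm wide, 35 mm high; bystander. Origin: centre of its base.
- spatula: Small steel spatula, 160 mm long, lying on the bench; bystander. Origin: under its middle, on the bench.

How it is judged:
On the way, in this order (a step that is already met when the one before it is completed fails the run):
1. the bridge is slid to the far end of its travel (value of joint bridge above 0.16 m), for 0.2 s.
2. the brown block stands at the bed's front edge (x of block_mid in the frame of bed between -0.034 and -0.018 m and angle between block's own z axis and vertical below 0.2 rad and y of block_mid in the frame of bed between -0.05 and 0.05 m), for 0.05 s.
3. the brown block lies on its side on the bed (angle between block's own z axis and vertical between 1.48 and 1.66 rad and z of block_mid in the frame of bed between 0.033 and 0.043 m and y of block_mid in the frame of bed between -0.05 and 0.05 m and x of block_mid in the frame of bed above 0 m), for 0.3 s.
4. the lying block is home against the fence (angle between block's own z axis and vertical between 1.48 and 1.66 rad and z of block_mid in the frame of bed between 0.033 and 0.043 m and y of block_mid in the frame of bed between -0.05 and 0.05 m and x of block_top in the frame of bed above 0.165 m and angle between the z axis of block and the x axis of bed, either way round below 0.1 rad), for 0.3 s.
At the end, for the whole second after the job is handed in: The brown block lies flat on the bed (within 0.09 rad), wholly on its width (centre within 50 mm of the bed's centre line), orange end within 5 mm of the fence and square to it within 0.1 rad; the bridge middle is within 12 mm of the green marks (joint 0.073 to 0.097); all at rest (all of step 4 and value of joint bridge between 0.073 and 0.097 m and linear speed of block below 0.02 m/s and velocity of joint bridge between -0.01 and 0.01 m/s); the robot touches nothing.
It fails at once if the brown block is lifted (its centre more than 85 mm above the bench) (height (world z) of block_mid above 0.085 m).
It fails at once if another thing is moved by more than 20 mm (distance of any of pale_block, tub_a, tub_b, wash_bottle, jar, tin, spatula from where it was at the start of the episode above 0.02 m).
It fails at once if the pale block is tipped (angle between pale_block's own z axis and vertical above 0.3 rad).
It also fails if it takes over 61 s, if anything falls off the work surface, if the arm or the gripper's body presses on something with over 40 N, if the wrist force passes 120 N, or if a joint passes its speed limit or range.

## Working session

There is one attempt and no reset: what is moved stays moved. The work goes in short steps, Python scripts to look and compute and a tool call to move; the robot and the scene stay as the last step left them, time stands still between calls to the robot, and variables do not carry over. Pictures are saved under pics/ and viewed, at most 10 in all, crops included, and the job is handed in when it is done.

Besides the shell and the picture viewer there is one more tool, called after "Emit:" in YAML: its name, and indented under it one key for each argument. move_arm: Moves the arm, as the interface text tells. Its arguments: {"type":"object","properties":{"rows":{"type":"string"},"squeeze":{"type":"number"}},"required":["rows"]}

```bash
mkdir -p pics; ls
cat > h.py <<'E'
import numpy as np, cv2
from station import arm
def frame(n):
    im,d=arm.grab_frame(n); return im,d,arm.camera_model(n)
def rays(uv,m):
    K=np.array(m["mtx"]);uv=np.atleast_2d(np.array(uv,float))
    p=(uv-K[:2,2])/[K[0,0],K[1,1]]
    q=p.copy()
    for _ in range(20): q=p/(1+m["k1"]*(q**2).sum(1,keepdims=True))
    return np.c_[q,np.ones(len(q))]
def onplane(uv,z,m):
    T=np.array(m["camera_from_world"]);R,t=T[:3,:3],T[:3,3]
    d=rays(uv,m)@R; c=-R.T@t
    return c+d*((z-c[2])/d[:,2])[:,None]
def cloud(d,m):
    v,u=np.mgrid[:d.shape[0],:d.shape[1]]
    r=rays(np.c_[u.ravel(),v.ravel()],m)*d.ravel()[:,None]
    T=np.array(m["camera_from_world"])
    return ((r-T[:3,3])@T[:3,:3]).reshape(*d.shape,3)
E
python3 - <<'E'
from h import *
a=frame("scene");b=frame("top")
for n,x in (("scene",a),("top",b)):
    cv2.imwrite(f"pics/{n}0.png",x[0]); np.savez(f"{n}0.npz",im=x[0],d=x[1])
    T=np.array(x[2]["camera_from_world"]);print(n,-T[:3,:3].T@T[:3,3],T[2,:3],x[2]["k1"],(x[1]>0).mean())
print(arm.get_state())
E
```

```text
pics
scene [1.13752602 0.39559061 1.19172414] [-0.46134716 -0.29329977 -0.83733747] 0.0215042918300373 0.9958843537414966
top [0.4153366  0.01230097 1.91300582] [ 0.06752982  0.01656792 -0.99757968] -0.1516984410640481 0.9961607142857143
{'t': 0.1, 'q': array([-9.01900384e-01,  3.59296419e-01,  1.11716836e-02, -2.92469626e-04,
       -1.22408438e+00, -2.88084903e-01]), 'qd': array([ 0.00172297, -0.00294868,  0.00177425,  0.00216352, -0.00081862,
        0.00033417]), 'joint_efforts': array([-1.60344749e-03, -5.84160340e+01,  2.93753529e+01,  7.01553494e+00,
        1.01760085e-02, -5.83852352e-05]), 'eef_pos': array([ 0.25067403, -0.62624262,  0.2047407 ]), 'ee_rot': array([ 3.14015996e+00, -1.37804129e-04, -2.76088109e+00]), 'force': array([-0.86499977, -0.13918331, -0.62609399]), 'moment': array([-0.01314363, -0.00058647, -0.02162187]), 'gripper_force': 0.0, 'width': 0.08779313543419091}
```

View pics/scene0.png

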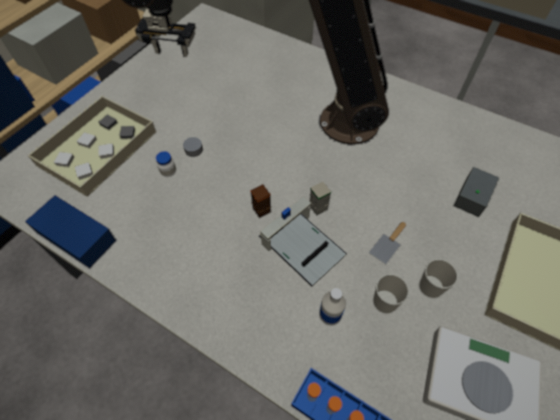

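View pics/top0.png

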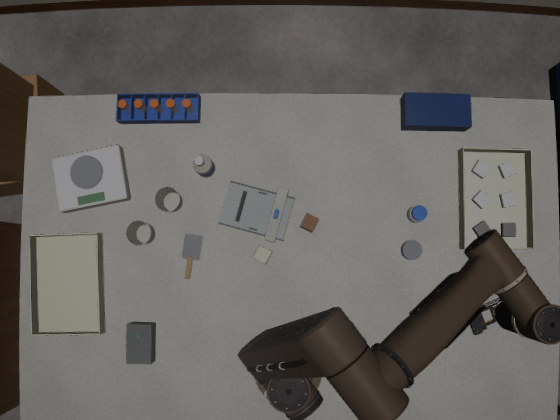

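The scene view shows the brown block at (262,200), the tab at (286,212), the fence at (315,253) and the pale block at (320,196). In the top view the block is at (310,222), the tab at (277,213), the fence at (241,206), and the bed spans (218-293, 181-240).

```bash
cat > m.py <<'E'
from h import *
def blob(mask,box):
    x0,y0,x1,y1=box; k=np.zeros(mask.shape,np.uint8); k[y0:y1,x0:x1]=mask[y0:y1,x0:x1]
    n,l,s,c=cv2.connectedComponentsWithStats(k)
    if n<2: return None
    i=1+np.argmax(s[1:,4]); return c[i],s[i],(l==i)
def tri(ua,ma,ub,mb):
    A=[];B=[]
    for u,m in((ua,ma),(ub,mb)):
        T=np.array(m["camera_from_world"]);R,t=T[:3,:3],T[:3,3]
        d=(rays(u,m)@R)[0];d/=np.linalg.norm(d);P=np.eye(3)-np.outer(d,d);A.append(P);B.append(P@(-R.T@t))
    x=np.linalg.lstsq(np.vstack(A),np.hstack(B),rcond=None)[0]
    return x,np.linalg.norm(A[0]@x-B[0])
E
python3 - <<'E'
from m import *
D={}
for n in("scene","top"):
    z=np.load(n+"0.npz");D[n]=(z["im"],z["d"],arm.camera_model(n))
box={"scene":(225,165,360,290),"top":(205,165,330,270)}
C={}
for n,(im,d,m) in D.items():
    hsv=cv2.cvtColor(im,cv2.COLOR_BGR2HSV);H,S,V=cv2.split(hsv)
    pc=cloud(d,m)
    for nm,mk in(("tab",(H>100)&(H<130)&(S>110)),("brown",((H<18)|(H>172))&(S>90)),("fence",(V<45)&(S<140))):
        r=blob(mk.astype(np.uint8),box[n])
        if r is None: print(n,nm,None);continue
        C[n,nm]=r[0];p=pc[r[2]];print(n,nm,r[0].round(2),r[1],'cloud med',np.median(p,0).round(4),'zmax',np.percentile(p[:,2],95).round(4))
        if nm!="tab":
            rc=cv2.minAreaRect(np.argwhere(r[2])[:,::-1].astype(np.float32));print('  rect',rc)
            if n=="top": 
                print('  corners',onplane(cv2.boxPoints(rc),.11 if nm=="brown" else .036,m)[:,:2].round(4).tolist())
    print([ (i,hsv[i[1],i[0]].tolist()) for i in ([(310,222),(277,213),(283,195),(241,206),(263,255)] if n=="top" else [(260,193),(262,205),(286,212)])])
for nm in("tab","fence","brown"):
    print(nm,tri(C["scene",nm],D["scene"][2],C["top",nm],D["top"][2]))
z=D["top"][1];pc=cloud(*D["top"][1:])
c=cv2.resize(D["top"][0][170:270,200:340],None,fx=5,fy=5,interpolation=cv2.INTER_CUBIC);cv2.imwrite("pics/topc.png",cv2.convertScaleAbs(c,alpha=1.6))
# heights in ROI
for v in range(178,268,6): print(v,(pc[v,206:330:6,2]*1000).astype(int).tolist())
E
```

```text
scene tab [285.69 212.45] [282 208   8  10  55] cloud med [0.5572 0.049  0.1255] zmax 0.1307
scene brown [260.7  200.08] [251 185  19  31 417] cloud med [ 0.539  -0.054   0.0937] zmax 0.1123
  rect ((261.1756591796875, 200.0540771484375), (29.42742156982422, 17.426292419433594), 80.53767395019531)
scene fence [314.11 253.77] [302 242  25  24 113] cloud med [0.593  0.1734 0.0356] zmax 0.0389
  rect ((314.4646301269531, 253.53097534179688), (3.4806675910949707, 32.54894256591797), 48.8140754699707)
[((260, 193), [11, 169, 71]), ((262, 205), [14, 211, 23]), ((286, 212), [109, 199, 114])]
top tab [276.  213.5] [274 210   5   8  28] cloud med [0.5515 0.0479 0.1282] zmax 0.1359
top brown [309.41 222.25] [301 214  18  17 162] cloud med [ 0.5251 -0.0632  0.1097] zmax 0.1169
  rect ((309.4044189453125, 222.17515563964844), (12.051112174987793, 13.806904792785645), 28.610462188720703)
  corners [[0.5138, -0.0354], [0.5547, -0.0574], [0.5356, -0.093], [0.4947, -0.071]]
top fence None
[((310, 222), [12, 93, 99]), ((277, 213), [109, 128, 137]), ((283, 195), [30, 8, 132]), ((241, 206), [0, 9, 57]), ((263, 255), [19, 25, 145])]
tab (array([0.55302177, 0.04717922, 0.11616315]), np.float64(0.0010420984703289283))Traceback (most recent call last):
  File "<stdin>", line 20, in <module>
KeyError: ('top', 'fence')
```

Run:
```python
from m import *
D={}
for n in("scene","top"):
    z=np.load(n+"0.npz");D[n]=(z["im"],z["d"],arm.camera_model(n))
def show(nm,P):
    r=cv2.minAreaRect((P[:,:2]*1000).astype(np.float32));print(nm,len(P),'mean',P.mean(0).round(4),'c',np.round(r[0],1),np.round(r[1],1),round(r[2],1))
    c=P[:,:2]-P[:,:2].mean(0);w,v=np.linalg.eigh(c.T@c);print('   axis deg',np.degrees(np.arctan2(v[1,1],v[0,1])).round(2),'sd',np.sqrt(w/len(P)).round(4))
for n,(im,d,m) in D.items():
    pc=cloud(d,m);X,Y,Z=pc[...,0],pc[...,1],pc[...,2]
    H,S,V=cv2.split(cv2.cvtColor(im,cv2.COLOR_BGR2HSV))
    roi=(X>.44)&(X<.72)&(Y>-.13)&(Y<.29)
    print(n,'bench z',np.median(Z[(X>.4)&(X<.8)&(Y>-.3)&(Y<-.15)]),'noise',Z[(X>.4)&(X<.8)&(Y>-.25)&(Y<-.15)].std())
    bar=roi&(Z>.08)&(Z<.104)&(S<60); r=blob(bar.astype(np.uint8),(0,0,560,420)); show('bar',pc[r[2]])
    fe=roi&(V<75)&(S<60)&(Y>.1); r=blob(fe.astype(np.uint8),(0,0,560,420)); print(r[0]); q=np.argwhere(r[2])[:,::-1]; show('fence',onplane(q,.036,m))
    top=roi&(Z>.1)&(S>60)&(H<20)&(V>50); r=blob(top.astype(np.uint8),(0,0,560,420)); q=np.argwhere(r[2])[:,::-1]; print(r[0]); show('brown',onplane(q,.11,m))
    pl=roi&(Z>.1)&(Z<.125)&(S<60)&(X<.53); r=blob(pl.astype(np.uint8),(0,0,560,420)); show('pale',pc[r[2]])
    bl=(H>100)&(H<130)&(S>110)&(Z>.1)&roi; r=blob(bl.astype(np.uint8),(0,0,560,420)); 
    tt=r[2]&(V>np.percentile(V[r[2]],40));show('tab',onplane(np.argwhere(tt)[:,::-1],.128,m))
im=D["top"][0]
c=cv2.resize(im[170:270,200:340],None,fx=5,fy=5,interpolation=cv2.INTER_CUBIC);cv2.imwrite("pics/topc.png",cv2.convertScaleAbs(c,alpha=1.6))
```

```text
scene bench z -5.890804638799097e-05 noise 0.002498830730456149
bar 612 mean [0.5592 0.0485 0.0928] c [553.3  46.6] [ 37.6 187.6] 75.1
   axis deg 164.9 sd [0.0109 0.0568]
[314.48148148 253.41358025]
fence 162 mean [0.5901 0.1741 0.036 ] c [589.6 174.1] [ 15.2 113.2] 75.3
   axis deg 166.01 sd [0.0044 0.0325]
[259.81818182 192.79292929]
brown 198 mean [ 0.5306 -0.0641  0.11  ] c [530.6 -63.3] [50.  48.9] 64.0
   axis deg -140.27 sd [0.0141 0.0145]
pale 16 mean [0.4429 0.0949 0.1085] c [443.7  93.9] [24.1  6.8] 89.3
   axis deg 81.25 sd [0.0018 0.0064]
tab 33 mean [0.5558 0.0473 0.128 ] c [554.8  47. ] [11.6 28.3] 81.5
   axis deg 167.85 sd [0.0035 0.0081]
top bench z 3.6223369675557305e-05 noise 0.005041162906496134
bar 532 mean [0.5506 0.0491 0.0939] c [551.6  49.2] [ 36.9 186.2] 75.6
   axis deg 165.44 sd [0.0108 0.0553]
[240.85576923 205.74038462]
fence 104 mean [0.585  0.1733 0.036 ] c [585.1 173.2] [ 11.9 105.8] 75.3
   axis deg 165.2 sd [0.0035 0.0308]
[309.21649485 222.1185567 ]
brown 194 mean [ 0.5248 -0.0636  0.11  ] c [525.3 -62.8] [45.  48.2] 63.8
   axis deg 154.65 sd [0.013  0.0144]
pale 7 mean [0.4424 0.1013 0.1096] c [441.7 101. ] [13.   4.7] 56.7
   axis deg 66.55 sd [0.0016 0.0045]
tab 17 mean [0.5533 0.0479 0.128 ] c [553.3  47.9] [ 6.3 23.2] 72.1
   axis deg 160.78 sd [0.0022 0.0074]
```

View pics/topc.png

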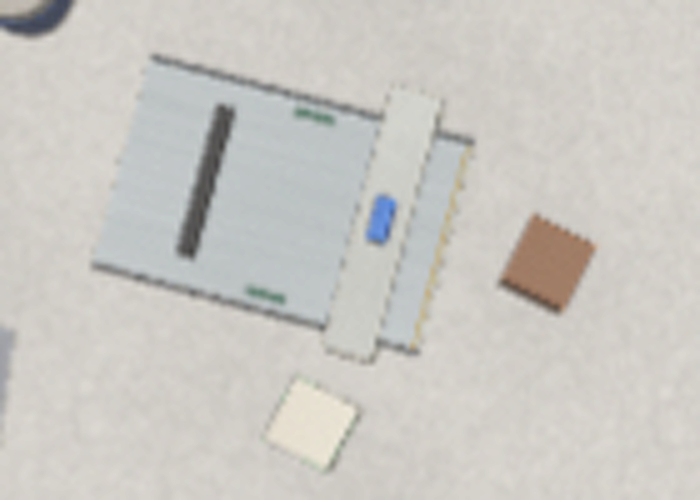

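The crop shows the yellow front line, bridge, tab, fence, green marks, brown block and pale block clearly. I have two-view agreement on the bar, fence and block, so I'll set up the bed frame and plan the first move.

```bash
cat >> m.py <<'E'
from scipy.spatial.transform import Rotation as Ro
O=np.array([.5422,.0038]);TH=np.radians(75.2)
BX=np.array([np.cos(TH),np.sin(TH)]);BY=np.array([-BX[1],BX[0]])
def bed(p): p=np.atleast_2d(p)[:,:2]-O; return np.c_[p@BX,p@BY]
def w(bx,by,z): return np.r_[O+bx*BX+by*BY,z]
def pose():
    s=arm.get_state(); return np.array(s["eef_pos"]),Ro.from_euler("xyz",s["ee_rot"]),s
def plan(p,yt=None,tilt=0,cur=None):
    "delta to target; yt = bed-frame dir (deg) of tool y; tilt = tips lean to bed +x; rotation first, then shift in the new tool axes"
    q,R,s=pose()
    a=TH+np.radians(yt); y=np.r_[np.cos(a),np.sin(a),0]; t=np.radians(tilt)
    z=np.r_[np.sin(t)*BX,-np.cos(t)]; x=np.cross(y,z)
    Rt=Ro.from_matrix(np.c_[x,y,z])
    rv=np.degrees((R.inv()*Rt).as_rotvec()); sh=Rt.inv().apply(p-q)
    print("t",round(s["t"],2),"rot",rv.round(2),"shift mm",(sh*1000).round(1),"bed now",(bed(q)*1000).round(1),"z",q[2].round(4),"F",np.round(s["force"],1),"w",round(s["width"],4))
E
python3 - <<'E'
from m import *
m=arm.camera_model("top")
cr=lambda l:np.array(l)/5+[200,170]-.4
print('yellow',(bed(onplane(cr([(470,145),(416,348)]),.014,m))*1000).round(1))
print('plate far',(bed(onplane(cr([(153,58),(93,265)]),.014,m))*1000).round(1))
print('pale',(bed(onplane(cr([(300,376),(359,408),(325,472),(265,437)]),.11,m))*1000).round(1))
print('marks',(bed(onplane(cr([(315,116),(266,295)]),.014,m))*1000).round(1))
print('bridge',bed([[.5533,.0466],[.5516,.0492],[.5548,.047],[.5533,.0479]])*1000)
print('fence',bed([[.5896,.1741],[.5851,.1732]])*1000,'block',bed([[.5306,-.0633],[.5253,-.0628]])*1000)
plan(w(.045,0,.2),0)
E
```

```text
yellow [[  3.2 -73.2]
 [  2.2  75.7]]
plate far [[237.6 -74.2]
 [238.8  79.5]]
pale [[ 70.9 116.8]
 [ 27.1 127. ]
 [ 37.7 174.3]
 [ 82.7 162.4]]
marks [[114.9 -64.3]
 [114.5  67.6]]
bridge [[44.21548895  0.20133883]
 [46.29497197  2.50909756]
 [44.98538694 -1.14671795]
 [45.47235935  0.53341831]]
fence [[176.75815201  -2.32501604]
 [174.73850505   1.79578802]] block [[-67.83702017  -5.92525905]
 [-68.70747099  -0.67337221]]
t 0.1 rot [ 8.000e-02 -3.000e-02  3.661e+01] shift mm [-120.9  728.6    4.7] bed now [[-683.6  120.9]] z 0.2047 F [-0.9 -0.1 -0.6] w 0.0878
```

Emit:
move_arm:
  rows: "0 0 9.15 0 0 0 0.045; 0 0 9.15 0 0 0 0.045; 0 0 9.15 0 0 0 0.045; 0 0 9.15 0 0 0 0.045; 0 0 0 -0.008 0.048 0 0.045; 0 0 0 -0.008 0.048 0 0.045; 0 0 0 -0.008 0.048 0 0.045; 0 0 0 -0.008 0.048 0 0.045"

```text
t: 1.1
eef_pos: [0.331, -0.4476, 0.2052]
ee_rot: [3.141, -0.0, 2.883]
force: [1.0, 0.5, -0.4]
width: 0.0454
gripper_force: 0.0
```

Emit:
move_arm:
  rows: "0 0 0 -0.008 0.048 0 0.045; 0 0 0 -0.008 0.048 0 0.045; 0 0 0 -0.008 0.048 0 0.045; 0 0 0 -0.008 0.048 0 0.045; 0 0 0 -0.008 0.048 0 0.045; 0 0 0 -0.008 0.048 0 0.045; 0 0 0 -0.008 0.048 0 0.045; 0 0 0 -0.008 0.048 0 0.045"

```text
t: 2.1
eef_pos: [0.4909, -0.0926, 0.2055]
ee_rot: [3.142, -0.0, 2.884]
force: [0.1, 0.1, 0.7]
width: 0.0449
gripper_force: 0.0
```

```bash
python3 -c "
from m import *
plan(w(.045,0,.107),0); print(pose()[2]['q'].round(2))"
```

```text
t 2.1 rot [ 0.01 -0.    0.03] shift mm [-25.  151.3  98.5] bed now [[-106.3   25. ]] z 0.2055 F [0.1 0.1 0.7] w 0.0449
[ 0.21  0.07 -0.37 -0.   -1.14 -2.04]
```

Emit:
move_arm:
  rows: "0 0 0 -0.007 0.04 0 0.045; 0 0 0 -0.007 0.04 0 0.045; 0 0 0 -0.007 0.04 0 0.045; 0 0 0 -0.004 0.031 0 0.045; 0 0 0 0 0 0.03 0.045; 0 0 0 0 0 0.03 0.045; 0 0 0 0 0 0.025 0.045; 0 0 0 0 0 0.013 0.045"

```text
t: 3.1
eef_pos: [0.5524, 0.0452, 0.106]
ee_rot: [-3.14, -0.002, 2.884]
force: [-0.0, 0.2, -1.1]
width: 0.0452
gripper_force: 0.0
```

Emit:
move_arm:
  rows: "0 0 0 0 0 0 0; 0 0 0 0 0 0 0; 0 0 0 0 0 0 0; 0 0 0 0 0 0 0"
  squeeze: 15

```text
t: 3.6
eef_pos: [0.5537, 0.0456, 0.1083]
ee_rot: [3.141, 0.001, 2.884]
force: [-0.7, 0.1, 0.3]
width: 0.0107
gripper_force: 0.0
```

```bash
python3 -c "
from m import *
plan(w(.2,0,.107),0); print(pose()[2]['gripper_force'])"
```

```text
t 3.6 rot [0.04 0.06 0.02] shift mm [  0.4 156.7   1.3] bed now [[43.3 -0.4]] z 0.1083 F [-0.7  0.1  0.3] w 0.0107
0.0
```

Run:
```python
from m import *
im,d,m=frame("scene")
c=cv2.resize(im[150:290,210:370],None,fx=4.5,fy=4.2,interpolation=cv2.INTER_CUBIC);cv2.imwrite("pics/s1.png",cv2.convertScaleAbs(c,alpha=1.6))
print(arm.get_state()["width"],arm.get_state()["gripper_force"])
```

```text
0.006355165242242059 0.0
```

View pics/s1.png

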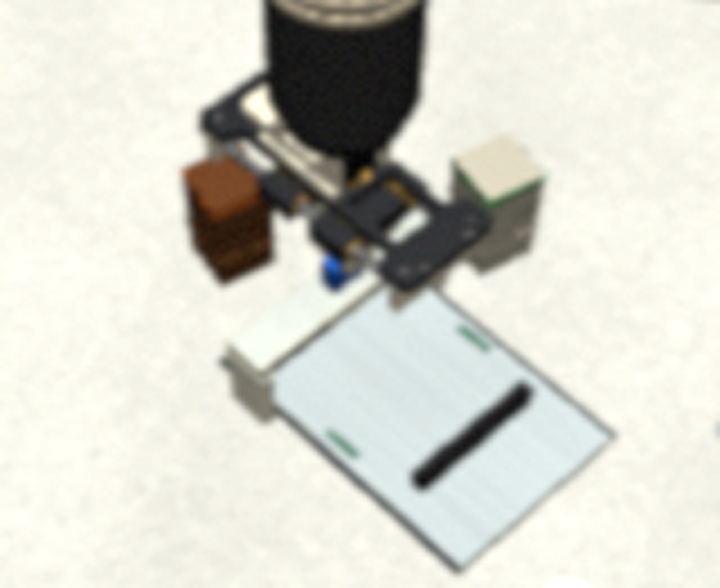

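The bridge has not moved and the tab is still visible at crop (333,270). The fingers closed past it, so I'll project the reported TCP into the image to find out why.

```bash
cat >> m.py <<'E'
def proj(p,m):
    T=np.array(m["camera_from_world"]);c=T[:3,:3]@np.asarray(p)+T[:3,3];q=c[:2]/c[2];q=q*(1+m["k1"]*(q@q));K=np.array(m["mtx"]);return K[:2,:2]@q+K[:2,2]
E
python3 - <<'E'
from m import *
im,d,m=frame("scene");p,R,s=pose()
f=lambda u:((u-[210,150])*[4.5,4.2]).round(0)
for k in(.008,0,-.03,-.058):print(k,f(proj(p+R.apply([0,0,k]),m)))
H,S,V=cv2.split(cv2.cvtColor(im,cv2.COLOR_BGR2HSV))
pc=cloud(d,m)
r=blob(((H>100)&(H<130)&(S>110)).astype(np.uint8),(225,165,360,290));P=pc[r[2]];print(r[0],f(r[0]),r[1],P.mean(0),(bed(P)*1000).min(0),(bed(P)*1000).max(0))
X=pc[195:225,270:305];print((X[::3,::3,2]*1000).astype(int));b=bed(X.reshape(-1,3)).reshape(30,35,2)*1000
print(b[::3,::3,0].astype(int));print(b[::3,::3,1].astype(int));print(s["width"])
E
```

```text
0.008 [340. 274.]
0 [340. 268.]
-0.03 [340. 246.]
-0.058 [340. 224.]
[283.7826087  214.26086957] [332. 270.] [282 211   5   7  23] [0.56659438 0.04746025 0.12440169] [ 40.52611574 -38.3845099 ] [76.25713415 -3.80879404]
[[ 219  217  221  233  241  242  236  232  218  219  233  236]
 [ 206  217  213  205  234  236  232  219  220  215  213  227]
 [  62  202  204  218  219  231  236  221  216  206   91   93]
 [  49   -1    1  218  218  218  229  237  202  192   91  233]
 [  31    0   -2  201  212  218  215  201  236  238 1191  237]
 [  17    5    0    0  131  211  212  213   93  235  240  237]
 [  -1    0    3    0  125  138  144  210  238  236  237  235]
 [   0   -1    0   95  111  115  103   93  206  240  233  237]
 [  -2    0   93   95   92   95   91   90    9  223  230  199]
 [  -4   92   97   90   94   92   90   15   11  207  198   11]]
[[ 17  22  30  42  52  58  61  64  64  70  82  89]
 [ 18  30  33  35  55  62  66  66  72  75  80  93]
 [-47  30  36  49  55  67  75  74  77  78  32  40]
 [-45 -64 -55  56  62  68  79  88  78  79  40 109]
 [-45 -54 -48  56  67  75  80  79 101 107 530
[... 213 characters left out ...]
19  31  40  43  51  56  62  37  42 129 131  62]]
[[ -37  -30  -26  -25  -23  -17   -8    0   12   18   16   21]
 [ -38  -37  -29  -19  -26  -22  -13   -1    4   12   20   18]
 [  16  -37  -32  -32  -26  -26  -22   -9   -1   10   73   79]
 [  14   44   49  -39  -33  -27  -26  -24   -1    9   65    1]
 [  14   34   43  -38  -37  -34  -26  -14  -24  -19 -475   -7]
 [  11   24   34   41   -9  -38  -32  -26   35  -24  -21  -13]
 [  11   18   24   33  -13  -12   -9  -32  -39  -32  -26  -19]
 [   2   11   17  -15  -15  -10    1   13  -31  -40  -31  -27]
 [  -3    2  -28  -22  -14   -8    0    6   49  -39  -36  -16]
 [ -11  -42  -37  -27  -22  -15   -7   31   40  -39  -29   62]]
0.003855810430977621
```

Emit:
move_arm:
  rows: "0 0 0 0 0 0 0; 0 0 0 0 0 0 0"

```text
t: 3.95
eef_pos: [0.5533, 0.0454, 0.1076]
ee_rot: [-3.142, -0.0, 2.884]
force: [0.8, 0.3, -0.3]
width: 0.0005
gripper_force: 0.0
```

Run:
```python
from m import *
s=arm.get_state();print(s["width"],s["gripper_force"],s["force"],s["eef_pos"])
im,d,m=frame("top");p,R,s=pose()
f=lambda u:((u-[220,170])*6).round(0)
print(f(proj(p,m)),f(proj(w(.045,0,.128),m)))
c=cv2.resize(im[170:270,220:340],None,fx=6,fy=6,interpolation=cv2.INTER_CUBIC);cv2.imwrite("pics/t2.png",cv2.convertScaleAbs(c,alpha=1.8))
```

```text
0.0004781084389646297 0.0 [ 0.78290992  0.29107466 -0.3233357 ] [0.55332174 0.04542608 0.10757763]
[341. 261.] [337. 257.]
```

View pics/t2.png

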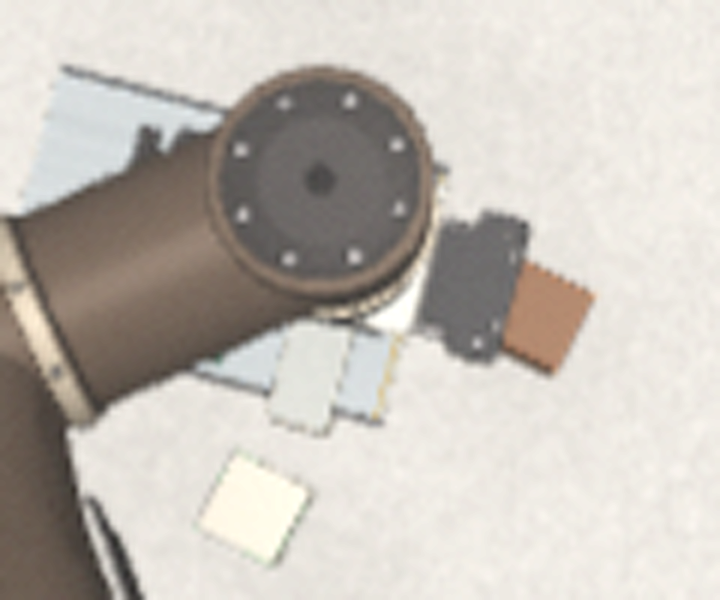

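Emit:
move_arm:
  rows: "0 0 0 0 0 -0.04 0; 0 0 0 0 0 -0.02 0; 0 0 0 0 0 0 0"

```text
t: 4.38
eef_pos: [0.5544, 0.0458, 0.1693]
ee_rot: [3.14, 0.003, 2.884]
force: [0.4, -0.9, -0.7]
width: 0.0003
gripper_force: 0.0
```

Run:
```python
from m import *
im,d,m=frame("scene");p,R,s=pose();print(p,s["width"])
f=lambda u:((u-[250,160])*9).round(0)
for k in(.008,0,-.03,-.058):print(k,f(proj(p+R.apply([0,0,k]),m)))
pc=cloud(d,m).reshape(-1,3);L=R.inv().apply(pc-p);ok=(abs(L[:,0])<.05)&(abs(L[:,1])<.07)&(L[:,2]<.03)&(L[:,2]>-.09)
for a in np.arange(-.09,.03,.01):
    k=ok&(L[:,2]>=a)&(L[:,2]<a+.01);q=L[k]*1000
    if k.sum():print(round(a,3),k.sum(),q[:,0].min().round(),q[:,0].max().round(),q[:,1].min().round(),q[:,1].max().round(),np.median(q,0).round())
c=cv2.resize(im[160:225,250:330],None,fx=9,fy=9,interpolation=cv2.INTER_CUBIC);cv2.imwrite("pics/s3.png",cv2.convertScaleAbs(c,alpha=1.8))
```

```text
[0.55352606 0.04558586 0.16795408] 0.0005118570301280604
0.008 [320. 400.]
0 [321. 387.]
-0.03 [321. 335.]
-0.058 [322. 285.]
-0.09 8 -34.0 11.0 31.0 34.0 [ -3.  33. -87.]
-0.06 2 -13.0 -12.0 17.0 18.0 [-12.  18. -55.]
-0.05 5 -12.0 9.0 14.0 17.0 [-11.  17. -45.]
-0.04 19 -14.0 11.0 -15.0 18.0 [-11.  14. -34.]
-0.03 7 -12.0 -2.0 -6.0 16.0 [-10.  10. -28.]
```

View pics/s3.png

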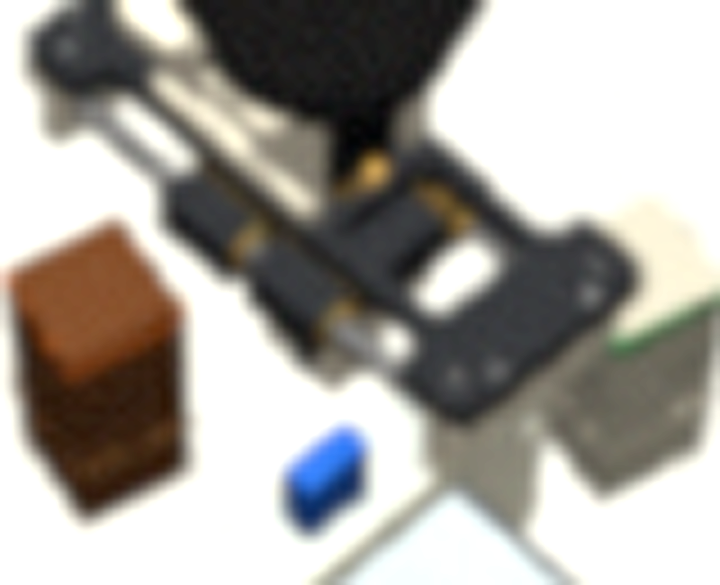

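Run:
```python
from m import *
print("overhang",getattr(arm,"finger_overhang",None))
im,d,m=frame("scene");p,R,s=pose()
f=lambda u:((u-[250,160])*9).round(0)
for k in(.008,-.01,-.02,-.03):print(k,[f(proj(p+R.apply([x,y,k]),m)).tolist() for x in(-.0095,.0095) for y in(-.021,.021)])
# pixels near the finger bottom
pc=cloud(d,m);L=R.inv().apply((pc-p).reshape(-1,3)).reshape(pc.shape)*1000
for v in range(196,206):print(v,[tuple(L[v,u].astype(int).tolist())+(int(im[v,u].mean()),) for u in range(282,292,2)])
```

```text
overhang 0.008
0.008 [[256.0, 378.0], [344.0, 456.0], [298.0, 346.0], [386.0, 422.0]]
-0.01 [[256.0, 348.0], [345.0, 426.0], [298.0, 315.0], [387.0, 392.0]]
-0.02 [[256.0, 330.0], [345.0, 409.0], [298.0, 297.0], [388.0, 375.0]]
-0.03 [[256.0, 313.0], [346.0, 392.0], [298.0, 280.0], [388.0, 358.0]]
196 [(-39, 26, -103, 19), (-38, 32, -109, 21), (-33, 35, -107, 51), (-29, 38, -106, 65), (-13, 30, -81, 57)]
197 [(-38, 24, -96, 36), (-39, 33, -106, 17), (-33, 35, -102, 44), (-30, 40, -104, 66), (-26, 43, -104, 71)]
198 [(-10, -4, -32, 65), (-40, 34, -103, 21), (-34, 36, -98, 44), (-32, 42, -103, 60), (-29, 46, -104, 75)]
199 [(-11, -3, -28, 101), (-38, 32, -94, 36), (-10, 11, -44, 55), (-7, 17, -47, 56), (-30, 47, -102, 65)]
200 [(77, -98, 168, 132), (-12, 5, -33, 68), (-12, 14, -44, 65), (-5, 15, -37, 61), (-30, 47, -97, 71)]
201 [(75, -95, 169, 149), (-10, 3, -25, 106), (-11, 12, -35, 73), (-6, 15, -33, 76), (94, -75, 167, 104)]
202 [(70, -91, 166, 153), (76, -87, 168, 138), (-13, 14, -34, 97), (-6, 16, -29, 104), (91, -72, 167, 139)]
203 [(66, -86, 163, 154), (72, -82, 164, 153), (-11, 12, -25, 127), (85, -76, 172, 137), (88, -69, 168, 154)]
204 [(65, -84, 166, 152), (69, -79, 166, 156), (76, -76, 168, 147), (81, -71, 168, 152), (85, -66, 166, 155)]
205 [(62, -82, 167, 152), (69, -79, 171, 156), (74, -75, 171, 154), (76, -66, 164, 154), (83, -63, 168, 152)]
```

The finger cloud ends about 28 mm behind the reported TCP instead of 8 mm ahead of it. The real tips therefore sit about 36 mm higher than the stated overhang implies, and the fingers closed above the tab. I'll reopen and pinch 34 mm lower.

Emit:
move_arm:
  rows: "0 0 0 0 0.001 0 0.045; 0 0 0 0 0 0 0.045; 0 0 0 0 0 0 0.045; 0 0 0 0 0 0 0.045; 0 0 0 0 0 0.03 0.045; 0 0 0 0 0 0.03 0.045; 0 0 0 0 0 0.025 0.045; 0 0 0 0 0 0.008 0.045"

```text
t: 5.48
eef_pos: [0.5527, 0.046, 0.0731]
ee_rot: [-3.14, -0.002, 2.883]
force: [0.8, 0.7, -0.1]
width: 0.0449
gripper_force: 0.0
```

Emit:
move_arm:
  rows: "0 0 0 0 0 0 0; 0 0 0 0 0 0 0; 0 0 0 0 0 0 0; 0 0 0 0 0 0 0; 0 0 0 0 0 0 0"
  squeeze: 15

```text
t: 6.1
eef_pos: [0.554, 0.0465, 0.0753]
ee_rot: [3.141, 0.001, 2.884]
force: [-2.1, -0.5, 5.4]
width: 0.0145
gripper_force: 15.0
```

```bash
python3 -c "
from m import *
plan(w(.2,0,.075),0); print(pose()[2]['gripper_force'])"
```

```text
t 6.1 rot [0.02 0.05 0.04] shift mm [  0.5 155.7   0.3] bed now [[44.3 -0.5]] z 0.0753 F [-2.1 -0.5  5.4] w 0.0145
15.00093787908554
```

Emit:
move_arm:
  rows: "0 0 0 0 0.01 0 0; 0 0 0 0 0.022 0 0; 0 0 0 0 0.025 0 0; 0 0 0 0 0.025 0 0; 0 0 0 0 0.025 0 0; 0 0 0 0 0.025 0 0; 0 0 0 0 0.014 0 0; 0 0 0 0 0.006 0 0"

```text
t: 7.1
eef_pos: [0.5923, 0.1943, 0.0753]
ee_rot: [-3.141, 0.0, 2.885]
force: [-3.9, -1.6, 8.5]
width: 0.0139
gripper_force: 15.0
```

Emit:
move_arm:
  rows: "0 0 0 0 0.002 0 0; 0 0 0 0 0 0 0; 0 0 0 0 0 0 0"

```text
t: 7.48
eef_pos: [0.5927, 0.1956, 0.0753]
ee_rot: [-3.142, 0.0, 2.884]
force: [-3.5, 0.2, 7.6]
width: 0.0138
gripper_force: 15.0
```

```bash
python3 -c "
from m import *
plan(w(.2,0,.075),0); s=pose()[2];print(s['gripper_force'],s['q'].round(2))
im,d,m=frame('top');pc=cloud(d,m);Z=pc[...,2];b=bed(pc.reshape(-1,3)).reshape(*Z.shape,2)*1000
k=(Z>.083)&(Z<.103)&(abs(b[...,1])<97)&(abs(b[...,1])>40)&(b[...,0]>0)&(b[...,0]<300);print('bar',k.sum(),np.percentile(b[k][:,0],[2,50,98]))"
```

```text
t 7.47 rot [-0.    0.    0.04] shift mm [-0.2  1.7  0.3] bed now [[198.3   0.2]] z 0.0753 F [-3.5  0.2  7.6] w 0.0138
15.000575333833694 [ 0.63  0.38 -0.27  0.   -0.92 -2.46]
bar 254 [182.29357925 198.57466853 217.81070058]
```

Emit:
move_arm:
  rows: "0 0 0 0 0 0 0.045; 0 0 0 0 0 0 0.045; 0 0 0 0 0 0 0.045; 0 0 0 0 0 0 0.045; 0 0 0 0 0 -0.03 0.045; 0 0 0 0 0 -0.04 0.045; 0 0 0 0 0 -0.04 0.045; 0 0 0 0 -0.03 0 0.03"

```text
t: 8.52
eef_pos: [0.5874, 0.1679, 0.1879]
ee_rot: [3.137, 0.005, 2.886]
force: [-0.4, -1.0, 0.2]
width: 0.0395
gripper_force: 0.0
```

Emit:
move_arm:
  rows: "0 0 0 0 -0.044 0 0.015; 0 0 0 0 -0.044 0 0.012; 0 0 0 0 -0.044 0 0.012; 0 0 0 0 -0.044 0 0.012; 0 0 0 0 -0.044 0 0.012; 0 0 0 0 -0.044 0 0.012; 0 0 0 0 -0.044 0 0.012; 0 0 0 0 -0.03 0 0.012"

```text
t: 9.52
eef_pos: [0.4974, -0.1624, 0.184]
ee_rot: [-3.142, -0.001, 2.882]
force: [0.3, -0.7, -0.2]
width: 0.0121
gripper_force: 0.0
```

Emit:
move_arm:
  rows: "0 0 -10.7 0 0 0 0.01; 0 0 -10.7 0 0 0 0.01; 0 0 -10.7 0 0 0 0.01; 0 0 -10.7 0 0 0 0.01; 0 0 -10.7 0 0 0 0.01; 0 0 -10.7 0 0 0 0.01; 0 0 -10.7 0 0 0 0.01; 0 0 -10.7 0 0 0 0.01"

```text
t: 10.52
eef_pos: [0.4981, -0.1608, 0.1838]
ee_rot: [3.141, -0.0, -1.9]
force: [-0.3, -0.3, 0.7]
width: 0.0098
gripper_force: 0.0
```

Emit:
move_arm:
  rows: "0 0 -4.4 0 0 0 0.01; 0 -10 0 0 0 0 0.01; 0 -10 0 0 0 0 0.01; 0 -10 0 0 0 0 0.01; 0 0 0 0 0 0 0.01"

```text
t: 11.15
eef_pos: [0.4975, -0.164, 0.1824]
ee_rot: [3.137, 0.526, -1.839]
force: [-0.1, 0.2, -0.1]
width: 0.0103
gripper_force: 0.0
```

```bash
cat >> m.py <<'E'
def tips(lo=-.09,hi=.03):
    "finger points seen: tool-frame and bed-frame of the lowest finger pixels, both cameras"
    for n in("scene","top"):
        im,d,m=frame(n);p,R,s=pose();pc=cloud(d,m).reshape(-1,3);L=R.inv().apply(pc-p)
        k=(abs(L[:,0])<.016)&(abs(L[:,1])<.04)&(L[:,2]>lo)&(L[:,2]<hi);q=L[k]*1000
        if k.sum()<3: print(n,"none");continue
        o=np.argsort(-q[:,2])[:6];b=bed(pc[k][o])*1000
        print(n,k.sum(),"tool",q[o].round().astype(int).tolist(),"bed",np.c_[b,pc[k][o][:,2]*1000].round().astype(int).tolist())
def block(n="top",z=.11):
    im,d,m=frame(n);H,S,V=cv2.split(cv2.cvtColor(im,cv2.COLOR_BGR2HSV));pc=cloud(d,m)
    b=bed(pc.reshape(-1,3)).reshape(*H.shape,2)
    k=(((H<20)|(H>172))&(S>75)&(b[...,0]>-.2)&(b[...,0]<.2)&(abs(b[...,1])<.1)&(abs(pc[...,2]-z)<.012)).astype(np.uint8)
    r=blob(k,(0,0,560,420))
    if r is None: print(n,"no block");return
    P=bed(onplane(np.argwhere(r[2])[:,::-1],z,m))*1000;c=cv2.minAreaRect(P.astype(np.float32));print(n,"block bed",np.round(c[0],1),np.round(c[1],1),round(c[2],1),len(P),"z",np.median(pc[r[2]][:,2]).round(4))
E
python3 -c "
from m import *
tips();block();block('scene');plan(w(-.13,0,.2),90,30);print(pose()[2]['q'].round(2))"
```

```text
scene 288 tool [[-4, 7, -20], [-7, -6, -22], [10, 5, -22], [-7, -14, -23], [-6, 15, -23], [9, -19, -23]] bed [[-179, 7, 203], [-177, -6, 205], [-193, 6, 197], [-178, -14, 206], [-179, 15, 206], [-192, -19, 198]]
top 60 tool [[-4, -5, -16], [3, -3, -19], [-9, -7, -23], [-11, 16, -24], [-8, -11, -25], [-12, -10, -25]] bed [[-176, -4, 199], [-183, -3, 199], [-175, -7, 208], [-174, 16, 210], [-177, -11, 209], [-174, -10, 211]]
top block bed [-69.3   0.3] [46.7 43.5] 78.6 189 z 0.1093
scene block bed [-67.1  -6.8] [49.1 51.7] 78.8 201 z 0.1095
t 11.35 rot [ 0.04 -0.08  0.04] shift mm [-42.   -0.2   6.3] bed now [[-169.5    0.2]] z 0.1845 F [ 0.2 -0.2 -0. ] w 0.0101
[-0.37  0.24 -0.11 -0.54 -1.32  0.28]
```

Tips are consistently about 25 mm behind the TCP along the tool axis, so the offset belongs to the tool. I'll descend behind the block.

Emit:
move_arm:
  rows: "0 0 0 0.0104 -0.001 0.036 0.01; 0 0 0 0.0104 -0.001 0.036 0.01; 0 0 0 0.0104 -0.001 0.036 0.01; 0 0 0 0.0104 0 0.036 0.01; 0 0 0 0.0104 0 0.034 0.01; 0 0 0 0 0 0 0.01"

```text
t: 12.1
eef_pos: [0.5115, -0.1162, 0.0028]
ee_rot: [3.136, 0.523, -1.828]
force: [0.3, -0.0, 0.3]
width: 0.0102
gripper_force: 0.0
```

```bash
python3 -c "
from m import *
tips();plan(w(-.05,-.003,.003),90,30)"
```

```text
scene 271 tool [[-9, -33, 16], [-12, -26, 16], [-15, -37, 15], [-16, -33, 14], [-14, -17, 13], [-13, -30, 13]] bed [[-109, -36, -5], [-106, -29, -3], [-104, -40, -1], [-104, -35, 0], [-106, -20, 0], [-107, -32, 0]]
top 230 tool [[-16, 36, 28], [-8, -22, 27], [-15, -9, 24], [-3, 6, 21], [-13, 5, 20], [-16, -32, 20]] bed [[-98, 32, -11], [-105, -26, -14], [-100, -13, -8], [-112, 2, -11], [-104, 1, -6], [-101, -35, -4]]
t 12.2 rot [ 0.05 -0.05  0.18] shift mm [-63.9   0.5  39.7] bed now [[-125.2   -3.5]] z 0.0055 F [ 1.2 -0.4  1.3] w 0.0101
```

Emit:
move_arm:
  rows: "0 0 0 -0.0087 0 0.005 0.01; 0 0 0 -0.0087 0 0.005 0.01; 0 0 0 -0.0087 0 0.005 0.01; 0 0 0 -0.0087 0 0.005 0.01; 0 0 0 -0.0087 0 0.005 0.01; 0 0 0 -0.0087 0 0.005 0.01; 0 0 0 -0.0043 0 0.0025 0.01; 0 0 0 0 0 0 0.01"

```text
t: 13.2
eef_pos: [0.5296, -0.055, 0.0044]
ee_rot: [3.141, 0.524, -1.829]
force: [-0.0, -0.6, 0.8]
width: 0.0099
gripper_force: 0.1
```

```bash
python3 -c "
from m import *
block();block('scene');plan(w(-.05,-.003,.003),90,30)"
```

```text
top block bed [-36.7   5.7] [46.4 48.9] 1.2 197 z 0.1108
scene block bed [-35.3  -1.2] [53.4 51.3] 0.7 216 z 0.1093
t 13.3 rot [ 0.06  0.03 -0.01] shift mm [-8.4 -0.3  6.3] bed now [[-60.4  -2.7]] z 0.0043 F [-0.4 -0.1  1. ] w 0.0097
```

Emit:
move_arm:
  rows: "0 0 0 -0.0043 0 0.0025 0.01; 0 0 0 -0.0043 0 0.0025 0.01; 0 0 0 -0.0026 0 0.0015 0.01; 0 0 0 0 0 0 0.01"

```text
t: 13.8
eef_pos: [0.5328, -0.043, 0.0044]
ee_rot: [3.141, 0.523, -1.829]
force: [-1.2, -1.7, -0.7]
width: 0.0099
gripper_force: 0.8
```

```bash
python3 -c "
from m import *
block();block('scene');plan(w(-.05,-.003,.003),90,30)"
```

```text
top block bed [-23.7   5.6] [48.  48.2] 1.2 207 z 0.1108
scene block bed [-22.   -0.2] [50.2 52.5] 87.3 214 z 0.1096
t 13.9 rot [0.03 0.01 0.01] shift mm [ 2.7 -0.1  0.1] bed now [[-47.7  -2.9]] z 0.0044 F [-0.4 -1.3 -0.9] w 0.0099
```

Emit:
move_arm:
  rows: "0 0 0 0.0052 0 -0.003 0.01; 0 0 0 0.0087 0 -0.005 0.01; 0 0 0 -0.0168 0 -0.029 0.01; 0 0 0 -0.0168 0 -0.029 0.01; 0 0 0 0 0 0 0.01"

```text
t: 14.52
eef_pos: [0.5306, -0.0598, 0.0743]
ee_rot: [-3.135, 0.524, -1.826]
force: [0.1, -0.6, -1.4]
width: 0.0103
gripper_force: 0.0
```

```bash
python3 -c "
from m import *
block();block('scene');plan(w(-.045,0.001,.071),90,30)"
```

```text
top block bed [-23.3   5.6] [47.3 48.2] 1.2 203 z 0.1096
scene block bed [-22.   -0.5] [50.6 49.4] 89.6 207 z 0.1097
t 14.62 rot [-0.05  0.02  0.01] shift mm [-16.2   4.2  10.2] bed now [[-64.1  -3.2]] z 0.0717 F [-0.9  0.1  0.4] w 0.0101
```

Emit:
move_arm:
  rows: "0 0 0 -0.0087 0.004 0.005 0.01; 0 0 0 -0.0061 0 0.0035 0.01; 0 0 0 -0.0061 0 0.0035 0.01; 0 0 0 -0.0061 0 0.0035 0.01; 0 0 0 -0.0061 0 0.0035 0.01; 0 0 0 -0.0061 0 0.0035 0.01"

```text
t: 15.38
eef_pos: [0.5369, -0.0133, 0.0716]
ee_rot: [-3.142, 0.524, -1.829]
force: [-0.2, -0.5, 0.7]
width: 0.0096
gripper_force: 0.4
```

```bash
python3 -c "
from m import *
plan(w(-.045,0.001,.071),90,30)
im,d,m=frame('scene')
c=cv2.resize(im[150:270,220:360],None,fx=5,fy=5,interpolation=cv2.INTER_CUBIC);cv2.imwrite('pics/s4.png',cv2.convertScaleAbs(c,alpha=1.8))"
```

```text
t 15.38 rot [0.   0.01 0.02] shift mm [ 23.8   0.2 -13. ] bed now [[-17.9   0.8]] z 0.0716 F [-0.2 -0.5  0.7] w 0.0096
```

View pics/s4.png

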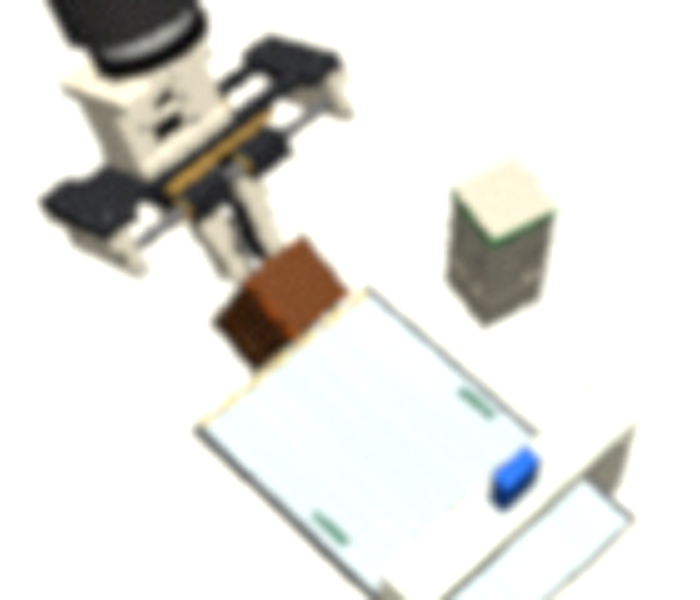

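The block (crop 285,300) is tilting forward over the yellow edge, with the fingers behind its top. I'll keep pushing.

Emit:
move_arm:
  rows: "0 0 0 -0.0052 0 0.003 0.01; 0 0 0 -0.0052 0 0.003 0.01; 0 0 0 -0.0043 0 0.0025 0.01; 0 0 0 -0.0043 0 0.0025 0.01; 0 0 0 -0.0043 0 0.0025 0.01; 0 0 0 -0.0043 0 0.0025 0.01; 0 0 0 0 0 0 0.01; 0 0 0 0 0 0 0.01"

```text
t: 16.42
eef_pos: [0.5447, 0.0169, 0.0715]
ee_rot: [3.142, 0.524, -1.829]
force: [0.2, -0.0, 0.5]
width: 0.0099
gripper_force: 0.0
```

```bash
python3 -c "
from m import *
plan(w(-.045,0.001,.071),90,30)
im,d,m=frame('scene')
c=cv2.resize(im[150:270,220:360],None,fx=5,fy=5,interpolation=cv2.INTER_CUBIC);cv2.imwrite('pics/s5.png',cv2.convertScaleAbs(c,alpha=1.8))
block('top',.062);block('scene',.062)"
```

```text
t 16.43 rot [ 0.02 -0.    0.02] shift mm [ 50.8   0.1 -28.7] bed now [[13.3  0.9]] z 0.0715 F [ 0.2 -0.   0.5] w 0.0099
top block bed [52.8  5.4] [44.7 46.8] 3.9 160 z 0.0624
scene block bed [22.9 -0.9] [110.4  53.5] 2.4 401 z 0.0615
```

View pics/s5.png

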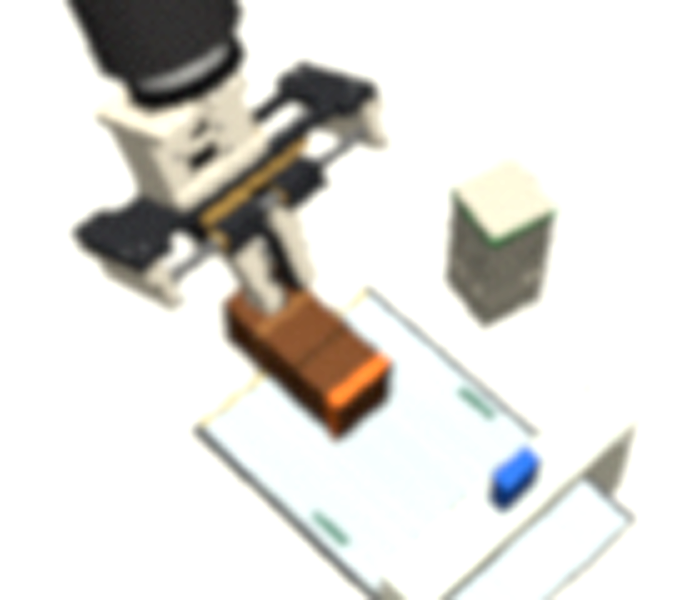

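The block is lying on the bed with its orange end at crop (360,400), its middle at bed x of about 22 mm, nearly square. I'll retreat, drop down behind its foot end and push it home.

Emit:
move_arm:
  rows: "0 0 0 0.0182 0 -0.0105 0.01; 0 0 0 0.0182 0 -0.0105 0.01; 0 0 0 0.0182 0.001 -0.0105 0.01; 0 0 0 0 0 0 0.01; 0 0 0 0.0103 0 0.0178 0.01; 0 0 0 0.0103 0 0.0178 0.01; 0 0 0 0.0103 0 0.0178 0.01; 0 0 0 0 0 0 0.01"

```text
t: 17.58
eef_pos: [0.5262, -0.0432, 0.0073]
ee_rot: [3.136, 0.524, -1.832]
force: [0.1, 0.7, 0.7]
width: 0.0097
gripper_force: 0.0
```

```bash
python3 -c "
from m import *
plan(w(.065,0.002,.010),90,30)
block('top',.062);block('scene',.062)"
```

```text
t 17.57 rot [ 0.25 -0.01 -0.13] shift mm [-100.6   -1.5   54.9] bed now [[-49.6   3.5]] z 0.0073 F [0.1 0.7 0.7] w 0.0097
top block bed [20.6  5.5] [107.9  47. ] 1.2 413 z 0.062
scene block bed [21.1 -0.7] [113.2  53.4] 2.3 474 z 0.0616
```

Emit:
move_arm:
  rows: "0 0 0 -0.0097 -0.001 0.002 0.01; 0 0 0 -0.0087 0 0.005 0.01; 0 0 0 -0.0087 0 0.005 0.01; 0 0 0 -0.0087 0 0.005 0.01; 0 0 0 -0.0087 0 0.005 0.01; 0 0 0 -0.0087 0 0.005 0.01; 0 0 0 -0.0087 0 0.005 0.01; 0 0 0 -0.0087 0 0.005 0.01"

```text
t: 18.68
eef_pos: [0.5491, 0.0336, 0.013]
ee_rot: [3.141, 0.524, -1.829]
force: [-0.5, -4.0, 3.6]
width: 0.0094
gripper_force: 1.8
```

Emit:
move_arm:
  rows: "0 0 0 -0.0087 0 0.005 0.01; 0 0 0 -0.0043 0 0.0025 0.01; 0 0 0 0 0 0 0.01"

```text
t: 19.05
eef_pos: [0.5527, 0.0482, 0.013]
ee_rot: [3.141, 0.524, -1.829]
force: [0.3, -0.7, -0.6]
width: 0.0103
gripper_force: 0.0
```

```bash
python3 -c "
from m import *
plan(w(.065,0.002,.010),90,30)
block('top',.062);block('scene',.062)"
```

```text
t 19.05 rot [0.05 0.03 0.02] shift mm [-15.3   0.8  12.3] bed now [[45.6  1.2]] z 0.013 F [ 0.3 -0.7 -0.6] w 0.0103
top block bed [109.    7.3] [91.  46.2] 0.5 340 z 0.0625
scene block bed [100.5   1.2] [113.7  53.6] 3.1 499 z 0.0617
```

Emit:
move_arm:
  rows: "0 0 0 -0.0035 0 0.002 0.01; 0 0 0 -0.0035 0 0.002 0.01; 0 0 0 -0.0035 0 0.002 0.01; 0 0 0 -0.0017 0 0.001 0.01; 0 0 0 0 0 0 0.01"

```text
t: 19.77
eef_pos: [0.5564, 0.0614, 0.0131]
ee_rot: [3.141, 0.524, -1.829]
force: [-0.4, -0.3, -0.5]
width: 0.01
gripper_force: 0.2
```

Emit:
move_arm:
  rows: "0 0 0 -0.0017 0 0.001 0.01; 0 0 0 -0.0009 0 0.0005 0.01; 0 0 0 0 0 0 0.01"

```text
t: 20.15
eef_pos: [0.5568, 0.0627, 0.013]
ee_rot: [-3.141, 0.522, -1.828]
force: [-2.9, -7.1, 1.3]
width: 0.0101
gripper_force: 3.7
```

```bash
python3 -c "
from m import *
plan(w(.065,0.002,.010),90,30)
block('top',.062);block('scene',.062)"
```

```text
t 20.15 rot [ 0.01 -0.09  0.04] shift mm [-2.2  1.1  4.8] bed now [[60.7  0.9]] z 0.013 F [-2.9 -7.1  1.3] w 0.0101
top block bed [126.7   7.6] [85.9 47.1] 1.2 320 z 0.0626
scene block bed [113.3   0.7] [110.4  53.4] 2.7 498 z 0.0619
```

Emit:
move_arm:
  rows: "0 0 0 -0.0013 0 0.0008 0.01; 0 0 0 0 0 0 0.01; 0 0 0 0 0 0 0.01; 0 0 0 0 0 0 0.01"

```text
t: 20.75
eef_pos: [0.5569, 0.063, 0.013]
ee_rot: [-3.141, 0.521, -1.828]
force: [-4.6, -12.1, 4.7]
width: 0.0096
gripper_force: 6.8
```

```bash
python3 -c "
from m import *
plan(w(.065,0.002,.010),90,30)
block('scene',.062)"
```

```text
t 20.75 rot [ 0.01 -0.17  0.06] shift mm [-2.   1.1  4.6] bed now [[60.9  0.9]] z 0.013 F [ -4.6 -12.1   4.7] w 0.0096
scene block bed [113.3   1.1] [110.4  52.6] 2.7 496 z 0.062
```

Emit:
move_arm:
  rows: "0 0 0 0.0087 0 -0.005 0.01; 0 0 0 0.0217 0 -0.0125 0.01; 0 0 0 0.0217 0 -0.0125 0.01; 0 0 0 -0.02 0 -0.0346 0.03; 0 0 0 -0.02 0 -0.0346 0.045; 0 0 0 -0.02 0 -0.0346 0.045; 0 0 0 -0.02 0 -0.0346 0.045; 0 0 0 -0.01 0 -0.0173 0.045"

```text
t: 21.8
eef_pos: [0.5431, 0.0074, 0.1955]
ee_rot: [-3.138, 0.525, -1.827]
force: [0.4, -0.1, 0.5]
width: 0.0446
gripper_force: 0.0
```

Emit:
move_arm:
  rows: "0 10 0 0 0 0 0.045; 0 10 0 0 0 0 0.045; 0 10 0 0 0 0 0.045; 0 0 10 0 0 0 0.045; 0 0 10 0 0 0 0.045; 0 0 10 0 0 0 0.045; 0 0 10 0 0 0 0.045; 0 0 10 0 0 0 0.045"

```text
t: 22.8
eef_pos: [0.5417, 0.0075, 0.192]
ee_rot: [3.141, -0.001, -2.707]
force: [0.4, 0.4, 0.2]
width: 0.045
gripper_force: 0.0
```

Emit:
move_arm:
  rows: "0 0 10 0 0 0 0.045; 0 0 10 0 0 0 0.045; 0 0 10 0 0 0 0.045; 0 0 10 0 0 0 0.045; 0 0 0 0 0 0 0.045"

```text
t: 23.42
eef_pos: [0.5418, 0.0074, 0.1922]
ee_rot: [-3.141, -0.001, 2.885]
force: [-0.2, 0.2, -1.0]
width: 0.0447
gripper_force: 0.0
```

```bash
python3 -c "
from m import *
block('top',.062);block('scene',.062)
plan(w(.1985,0.0,.075),0,0)"
```

```text
top no block
scene block bed [114.7   1.2] [107.7  52.6] 2.7 489 z 0.0618
t 23.52 rot [-0.01 -0.05  0.25] shift mm [ -1.1 195.1 117.4] bed now [[3.4 1.1]] z 0.1924 F [ 0.5 -0.3 -0.4] w 0.0453
```

Emit:
move_arm:
  rows: "0 0 0 -0.001 0.039 0 0.045; 0 0 0 0 0.039 0 0.045; 0 0 0 0 0.039 0 0.045; 0 0 0 0 0.039 0 0.045; 0 0 0 0 0.039 0 0.045; 0 0 0 0 0 0.04 0.045; 0 0 0 0 0 0.04 0.045; 0 0 0 0 0 0.03 0.045"

```text
t: 24.52
eef_pos: [0.5922, 0.1955, 0.0808]
ee_rot: [-3.14, -0.001, 2.887]
force: [0.4, 0.2, -0.0]
width: 0.0451
gripper_force: 0.0
```

Emit:
move_arm:
  rows: "0 0 0 0 0 0.007 0.045; 0 0 0 0 0 0 0; 0 0 0 0 0 0 0; 0 0 0 0 0 0 0; 0 0 0 0 0 0 0; 0 0 0 0 0 0 0; 0 0 0 0 0 0 0"

```text
t: 25.4
eef_pos: [0.5933, 0.1954, 0.0769]
ee_rot: [3.142, 0.001, 2.884]
force: [-1.1, -2.5, 6.3]
width: 0.014
gripper_force: 15.0
```

```bash
python3 -c "
from m import *
plan(w(.115,0.0,.075),0,0);print(pose()[2]['gripper_force'])"
```

```text
t 25.4 rot [0.   0.05 0.05] shift mm [  0.4 -83.3   1.9] bed now [[198.3  -0.4]] z 0.0769 F [-1.1 -2.5  6.3] w 0.014
15.005513727664948
```

Emit:
move_arm:
  rows: "0 0 0 0 -0.008 0 0; 0 0 0 0 -0.015 0 0; 0 0 0 0 -0.018 0 0; 0 0 0 0 -0.018 0 0; 0 0 0 0 -0.014 0 0; 0 0 0 0 -0.008 0 0; 0 0 0 0 -0.003 0 0; 0 0 0 0 0 0 0"

```text
t: 26.4
eef_pos: [0.5722, 0.1141, 0.0769]
ee_rot: [3.141, 0.002, 2.884]
force: [-0.7, -1.1, 6.9]
width: 0.0138
gripper_force: 15.0
```

Emit:
move_arm:
  rows: "0 0 0 0 0 0 0; 0 0 0 0 0 0 0.045; 0 0 0 0 0 0 0.045; 0 0 0 0 0 0 0.045; 0 0 0 0 0 0 0.045; 0 0 0 0 0 0 0.045; 0 0 0 0 0 -0.03 0.045; 0 0 0 0 0 -0.05 0.045"

```text
t: 27.4
eef_pos: [0.5703, 0.1139, 0.155]
ee_rot: [-3.139, -0.003, 2.883]
force: [1.6, 0.2, 0.1]
width: 0.0451
gripper_force: 0.0
```

Emit:
move_arm:
  rows: "0 0 0 0 0 -0.05 0.045; 0 0 0 0.05 -0.05 0 0.045; 0 0 0 0.0 -0.06 0 0.045; 0 0 0 0 -0.06 0 0.045; 0 0 0 0 -0.06 0 0.045; 0 0 0 0 -0.06 0 0.045; 0 0 0 0 0 0 0.045; 0 0 0 0 0 0 0.045"

```text
t: 28.4
eef_pos: [0.4563, -0.1493, 0.2059]
ee_rot: [3.141, 0.0, 2.882]
force: [0.2, 0.2, 0.4]
width: 0.045
gripper_force: 0.0
```

Run:
```python
from m import *
plan(w(.115,0.0,.075),0,0)
for n in("top","scene"):
    im,d,m=frame(n);pc=cloud(d,m);Z=pc[...,2];b=bed(pc.reshape(-1,3)).reshape(*Z.shape,2)*1000
    k=(Z>.083)&(Z<.103)&(abs(b[...,1])<97)&(b[...,0]>0)&(b[...,0]<300)
    print('bar',k.sum(),np.percentile(b[k][:,0],[2,50,98]))
    H,S,V=cv2.split(cv2.cvtColor(im,cv2.COLOR_BGR2HSV))
    k=(((H<20)|(H>172))&(S>75)&(b[...,0]>20)&(b[...,0]<200)&(abs(b[...,1])<60)&(abs(Z-.062)<.012))
    P=b[k];c=cv2.minAreaRect(P.astype(np.float32));print('block',np.percentile(P,[2,98],axis=0).round(1).tolist(),c)
    if n=="scene":
        c=cv2.resize(im[150:300,210:370],None,fx=4,fy=4,interpolation=cv2.INTER_CUBIC);cv2.imwrite('pics/s6.png',cv2.convertScaleAbs(c,alpha=1.6))
```

```text
t 28.4 rot [ 0.01  0.01 -0.06] shift mm [-44.  284.9 130.9] bed now [[-169.9   44. ]] z 0.2059 F [0.2 0.2 0.4] w 0.045
bar 433 [ 98.7375109  116.5292888  133.80068984]
block [[61.6, -15.2], [168.6, 29.6]] ((114.95084381103516, 7.579782485961914), (109.01403045654297, 47.08421325683594), 0.6571320295333862)
bar 621 [ 97.04522044 118.08657778 132.33459074]
block [[62.6, -18.5], [167.5, 26.6]] ((113.79371643066406, 5.2534637451171875), (108.77664947509766, 49.45937728881836), 0.5300371050834656)
```

View pics/s6.png

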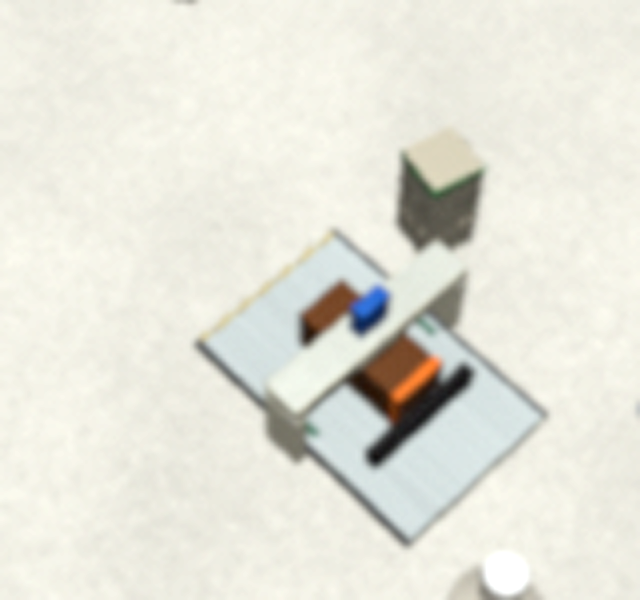

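The block lies square against the fence with the bridge centred over it (bar middle about 116 mm, target 115 mm), and the robot is clear. I'll hand it in.

```bash
python3 -c "
from station import arm
print(arm.job_done())"
```

```text
the job is handed in; nothing more can be done
None
```

The job is handed in: the brown block lies home against the fence, the bridge is centred over it within about 1 mm of the marks and released, and nothing else was touched as far as I saw; the hand-in gave no verdict.

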